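# Pump up the pressure sprayer until its gauge pin is fully out

### The job

Bring the hand pressure sprayer on the packing bench up to pressure: push the black pump knob on its top down and let it spring back up, again and again, until the little gauge pin on its shoulder stands fully out. Only push: do not grip the knob, do not lift the sprayer or tip it over, do not touch the gauge pin, and leave the sprayer and everything else on the bench standing where it is. Finish with your hand off it and the knob back up.

Things in the scene. Friction and masses are not known exactly. Their poses are not given: they have to be found in the camera images.
- sprayer: One-litre hand pressure sprayer standing loose and upright on the bench, 1.0 to 1.6 kg: white round tank 116 mm across with a sloping shoulder, black screw collar, black spray arm with brass nozzle along its own +x (reaching 82 mm from the axis), black loop handle along its -x (reaching 92 mm), round black pump knob on top. Origin: centre of its underside, z up. At rest the knob's top, the highest point, is 278 mm above the origin.
- knob_top (a point): Centre of the top of the pump knob, on the sprayer's axis; it moves with the knob. The knob is a black mushroom 54 mm across and 28 mm thick whose top is flat over 46 mm; nothing else is within 35 mm below its rim except the collar and pump guide (tops at 194 and 216 mm above the bench, 67 and 48 mm across).
- pump (a joint): How far the knob is pushed down, in m: 0 = fully up (rest), 0.035 = fully down on its stop. A spring pushes it back up by itself as soon as it is let go. Pushing takes about 6 N at the top rising to 10 N at the bottom, where it meets a hard stop.
- pin (a joint): How far the gauge pin is out, in m: 0 = in, 0.018 (to 0.019) = fully out; starts at 0 to 0.0045. It rises about 3 mm with a full downstroke (over 30 mm), 1 to 2 mm with 22 to 30 mm (shorter may never finish it), and stays while the knob rises, which must be right up before the next stroke. 4 to 8 full strokes; the count varies. Once out, a relief valve opens and more strokes change nothing.
- pin_top (a point): Top of the gauge pin: a bare metal pin 10 mm across in a black round housing 21 mm across, on the tank's shoulder 45.5 mm to the sprayer's own +y from its axis. Its top is 184 mm above the bench when in (2 mm above the housing) and 202 mm when fully out.
- trigger_bottle: Bystander: trigger spray bottle, 76 mm across, 197 mm tall; origin at the centre of its underside. Leave it alone.
- glue_tin: Bystander: round steel tin of glue, 87 mm across, 114 mm tall; origin at the centre of its underside. Leave it alone.
- tape_roll: Bystander: roll of brown gummed paper tape lying flat, 124 mm across, 70 mm tall; origin at the centre of its underside. Leave it alone.
- tape_gun: Bystander: hand tape dispenser lying on its side, about 250 x 100 mm, 58 mm tall; origin under the middle of its tape roll. Leave it alone.
- cutter: Bystander: grey snap-blade cutter lying flat, about 170 x 24 x 18 mm; origin at the centre of its underside. Leave it alone.
- small_carton: Bystander: small closed cardboard carton, 100 x 130 x 70 mm; origin at the centre of its underside. Leave it alone.

How it is judged (in metres and radians):
On the way, in this order (a step that is already met when the one before it is completed fails the run):
1. the knob is pushed well down for the first time (value of joint pump above 0.022 m).
2. the knob is let up again, the pin not yet out (value of joint pump below 0.012 m and value of joint pin below 0.016 m).
3. the knob is pushed well down again (value of joint pump above 0.022 m).
4. the pin stands fully out (value of joint pin above 0.016 m), for 0.2 s.
At the end, for the whole second after the job is handed in: The gauge pin is out by more than 16 of its 18 mm, the knob is back up (within 5 mm), the sprayer stands upright and still within 40 mm of where it stood, and each bystander is within 30 mm of its place (value of joint pin above 0.016 m and value of joint pump below 0.005 m and angle between sprayer's own z axis and vertical below 0.05 rad and distance of sprayer from where it was at the start of the episode below 0.04 m and linear speed of sprayer below 0.02 m/s and distance of each of trigger_bottle, glue_tin, tape_roll, tape_gun, cutter, small_carton from where it was at the start of the episode below 0.03 m); the robot touches nothing.
It fails at once if the sprayer is lifted (height (world z) of sprayer above 0.012 m).
It fails at once if the sprayer is tipped (angle between sprayer's own z axis and vertical above 0.25 rad).
It fails at once if the knob is gripped between the fingers instead of pushed (z of the grasp point in the frame of knob_top below 0.004 m and horizontal distance between the grasp point and knob_top below 0.025 m).
It fails at once if the gauge pin is touched (contact force between any of the fingers, the arm and pin above 0.5 N).
It fails at once if a bystander is lifted, carried or knocked away (distance of any of trigger_bottle, glue_tin, tape_roll, tape_gun, cutter, small_carton from where it was at the start of the episode above 0.03 m).
It also fails if it takes over 51 s, if anything falls off the work surface, if the arm or the gripper's body presses on something with over 40 N, if the wrist force passes 120 N, or if a joint passes its speed limit or range.

### The arm

A 6-joint arm with a two-finger parallel gripper is mounted at the origin on the work surface. World frame = base frame: x ahead of the robot, y to its left, z up, the work surface at z = 0. Lengths are in mm, angles in rad, forces in N, time in s.
With the tool pointing down it reaches from about 275 to 1000 mm from the base axis. Payload 8.4 kg.
Tool frame: the origin (TCP) lies midway between the tips of the shut fingers; the grasp point (between the pads) lies 19 mm behind it; z points along the fingers, y is the line along which they close (so a half turn about z gives the same grasp; the last joint's range is limited). The gripper opens to 85 mm and grips with 20 to 120 N. Pads are 22 mm wide; open, the fingers measure 114 mm over their backs; the gripper's body (76 mm by 85 mm) begins 54 mm behind the grasp point. The pads swing forward as they close: fully open they stand 13 mm farther back than shut.
Start: joints at [-1.224, 0.353, 1.633, -0, 1.155, -0.002], TCP at [213.605, -587.367, 208.981] pointing down, gripper open.
Joint ranges: [-2.63, 2.63], [-0.92, 2.1], [0.06, 2.66], [-1.3, 4.44], [0, 2.69], [-3.02, 3.02]. Speed limits (rad/s): [2.22, 2.22, 2.79, 3.14, 3.14, 3.14].

### API

Orientations are given as [roll, pitch, yaw] about the fixed x, y, z axes, in that order (R = Rz(yaw) Ry(pitch) Rx(roll)).
In Python, from rig import r gives the robot as it stands.
- The arm moves only by the tool servo_tool, never from a script. Its argument "deltas" is a list of rows, each an object of numbers: "x", "y", "z": the shift along the world's x, y, z in mm; "rx", "ry", "rz": the turn, a rotation vector about the world's x, y, z in rad; "gripper": the gripper's target within -1 to 1 (fully open at 1, half-way at 0, shut at -1). A call has 1 to 10 rows; each row is the pose to reach, as a shift and turn from the pose commanded when the call began; what a row does not reach only later rows make up. A row lasts 1/10 s, in which the tool goes at most 50 mm and 8.59 degrees, less where a joint would pass 70% of its speed; a pose out of reach is approached as far as the arm can. A call with a gripper value outside its range is refused whole. The fingers move at their own pace and stop on an object; "newtons" is the grip in N (left out, the last holds). Time passes only in rows, so rows that repeat a pose let the fingers close. It gives the time, the measured TCP pose, the force, the opening and the grip force at its end, in the units of the state.
- r.sense(): the state, without advancing time (a new reading comes with each control period).
- r.grab_frame(name): name is "side" or "top"; returns the picture (400x640x3 uint8, blue, green, red); there is no depth.
- r.camera_params(name): a dict with "mtx" (3x3 intrinsics, pixels), "D" ([k1, k2, p1, p2, k3] as OpenCV has them; the pictures are not rectified), "eye" and "orientation" of the camera in the world. Camera axes: x right, y down, z forward; pixel columns grow to the right and rows downward; lengths in mm; the calibration is good to about 2 mm. A picture is of the moment at which its call begins. camera_params takes no time and is no camera call.
- r.sign_off(): hands the job in; it is judged then, once.
Trained networks look in the newest picture that a camera, given by its name, has taken for a name from the list of things; names that differ only in an ending like _2 or _b are one class to them, and where a whole thing is asked for, a point or a joint stands for the part that bears it (a point fixed in the world has none). Each returns a list of dicts, best first, with "conf" (0 to 1); they miss things now and then, are a little off and sometimes report something else, mostly with a low value. They report only what shows in the picture. A call takes as long as a camera call.
- r.recognise(name, camera): "box" ([left, top, width, height] in pixels, round what is visible of it).
The state is a dict: "clock": time; "qpos": joint angles; "qvel": joint speeds; "joint_efforts": joint torques, N m; "eef_pos": TCP position; "tcp_rot": TCP orientation; "contact_force": force on the tool from outside, world axes, zero at the start; "wrist_torque": the same for the moment, N m; "opening": opening from 0.0 (shut) to 1.0 (fully open); "grasp_force": force on a finger pad.
Only numpy, scipy, OpenCV 4.12 (cv2) and the standard library are available. Lean on these libraries where they do the work, as an engineer would, in place of code of your own. Each camera call takes 0.05 s, during which the arm holds its last target. There are 200 camera calls.

## Working session

There is one attempt and no reset: what is moved stays moved. The work goes in short steps, Python scripts to look and compute and a tool call to move; the robot and the scene stay as the last step left them, time stands still between calls to the robot, and variables do not carry over. Pictures are saved under pics/ and viewed, at most 12 in all, crops included, and the job is handed in when it is done.

Besides the shell and the picture viewer there is one more tool, called after "Request:" as name(argument=value, ...), one argument or row to a line, values as JSON. servo_tool: Moves the arm, as the interface text tells. Its arguments: {"type":"object","properties":{"deltas":{"type":"array","items":{"type":"object","properties":{"x":{"type":"number"},"y":{"type":"number"},"z":{"type":"number"},"rx":{"type":"number"},"ry":{"type":"number"},"rz":{"type":"number"},"gripper":{"type":"number"}}}},"newtons":{"type":"number"}},"required":["deltas"]}

```bash
mkdir -p pics; cat > h.py <<'E'
import numpy as np,cv2
from rig import r
from scipy.spatial.transform import Rotation as R
def cam(n):
    p=r.camera_params(n); o=np.array(p["orientation"],float)
    M=o if o.shape==(3,3) else (R.from_euler('xyz',o).as_matrix() if o.size==3 else None)
    return np.array(p["mtx"],float),np.array(p["D"],float),np.array(p["eye"],float),M
def ray(n,uv):
    K,D,e,M=cam(n); q=cv2.undistortPoints(np.array([[uv]],float),K,D)[0,0]
    return e,M@np.array([q[0],q[1],1])
def onz(n,uv,z):
    e,d=ray(n,uv); return e+d*(z-e[2])/d[2]
def proj(n,P):
    K,D,e,M=cam(n); return cv2.projectPoints(((np.atleast_2d(P)-e)@M),np.zeros(3),np.zeros(3),K,D)[0][:,0]
E
python3 - <<'E'
from h import *
a=[r.grab_frame(n) for n in("side","top")]
for n,i in zip(("side","top"),a):
    cv2.imwrite(f"pics/{n}0.png",i); print(n,r.camera_params(n))
    for t in("sprayer","knob_top","pin_top"):
        print(t,[(x["box"],round(x["conf"],2)) for x in r.recognise(t,n)][:3])
print(r.sense())
E
```

```text
side {'mtx': array([[500.36489708,   0.        , 320.34901677],
       [  0.        , 500.36489708, 207.11981148],
       [  0.        ,   0.        ,   1.        ]]), 'D': array([-0.00709714,  0.        ,  0.        ,  0.        ,  0.        ]), 'eye': array([ 481.61294648, 1004.58188996,  875.81608607]), 'orientation': array([-2.15303121,  0.0214149 , -3.03484475])}
sprayer [([365.5, 131.6, 41.2, 101.7], 0.78), ([334.3, 294.9, 48.7, 91.1], 0.27)]
knob_top [([379.7, 137.0, 18.5, 21.2], 0.8)]
pin_top []
top {'mtx': array([[414.92279067,   0.        , 320.75551245],
       [  0.        , 414.92279067, 203.06594237],
       [  0.        ,   0.        ,   1.        ]]), 'D': array([0.02786535, 0.        , 0.        , 0.        , 0.        ]), 'eye': array([ 379.37514972,    4.23577691, 1197.02084972]), 'orientation': array([-2.95246181, -0.00845387, -1.58294472])}
sprayer [([390.4, 232.0, 68.2, 48.8], 0.72)]
knob_top [([421.7, 237.8, 25.4, 26.8], 0.69)]
pin_top []
{'clock': 0.4, 'qpos': array([-1.22440342e+00,  3.53114505e-01,  1.63348719e+00, -3.73750987e-05,
        1.15516998e+00, -2.39909693e-03]), 'qvel': array([-5.22973243e-04, -1.44032683e-03, -1.05329566e-03,  7.32819616e-05,
       -9.27526219e-04, -2.68407120e-04]), 'joint_efforts': array([-6.95812068e-04, -6.04552174e+01, -3.42007327e+01, -7.99723671e-05,
        3.94729315e-03, -2.03310231e-05]), 'eef_pos': array([ 213.57338265, -587.32290362,  208.8720372 ]), 'tcp_rot': array([-3.14141354e+00,  3.37608035e-05,  3.48807103e-01]), 'contact_force': array([-0.03743091, -0.67921906,  0.59615003]), 'wrist_torque': array([ 0.02392701,  0.00210595, -0.00755091]), 'grasp_force': 0.0, 'opening': 1.001376378378217}
```

```bash
python3 -c "
import cv2,numpy as np
cv2.imwrite('pics/both.png',cv2.resize(np.vstack([cv2.imread('pics/side0.png'),cv2.imread('pics/top0.png')]),(480,600),interpolation=cv2.INTER_AREA))"
```

```text
(no output)
```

View pics/top0.png

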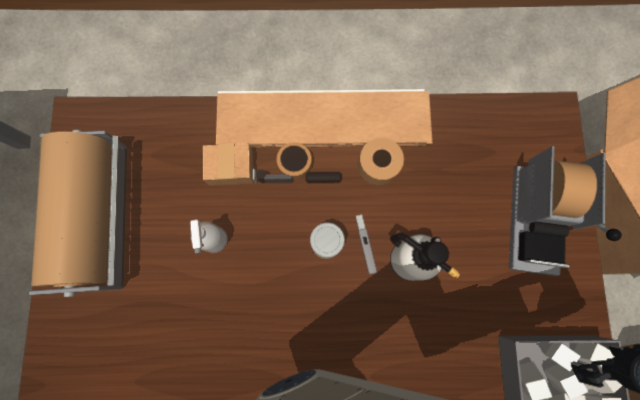

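View pics/side0.png

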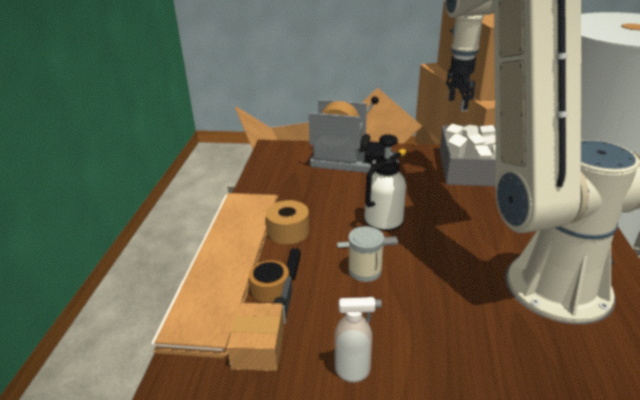

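The top view shows the sprayer tank at about (420,257), with the knob at (434,250), the nozzle at (455,272) and the handle at (397,238). That puts the pin to the upper right of the knob, hidden behind it. In the side view the knob is at about (388,145).

```bash
python3 - <<'E'
from h import *
print(proj("top",[213.6,-587.3,209]),proj("side",[213.6,-587.3,209]))
kt=onz("top",(434.4,251.2),268); ks=onz("side",(389,147.6),264)
print("knob top/side",kt,ks)
for P in(kt,ks):
    c=P.copy();c[2]=278;print(proj("top",c),proj("side",c))
nz=onz("top",(458,275),215);hd=onz("top",(394,236),200);print(nz,hd)
d=nz[:2]-kt[:2];d/=np.linalg.norm(d);print(d,"pin",kt[:2]+45.5*np.array([-d[1],d[0]]))
i=r.grab_frame("top")[205:300,370:490];j=r.grab_frame("side")[110:240,340:440]
cv2.imwrite("pics/c1.png",np.hstack([cv2.resize(i,(400,316),interpolation=2),cv2.resize(j,(300,316),interpolation=2)]))
E
```

```text
[[581.21862447 355.4976576 ]] [[455.99877572 115.03749054]]
knob top/side [ 445.15551298 -257.87523882  268.        ] [ 439.95507742 -222.32331674  264.        ]
[[435.65920068 250.86501284]] [[387.26804412 137.11673286]]
[[419.6716592  253.39529293]] [[389.2808016 142.9014032]]
[ 393.2301725 -324.0681521  215.       ] [ 487.40987391 -182.12821195  200.        ]
[-0.6172086  -0.78679956] pin [ 480.954893   -285.95822995]
```

View pics/c1.png

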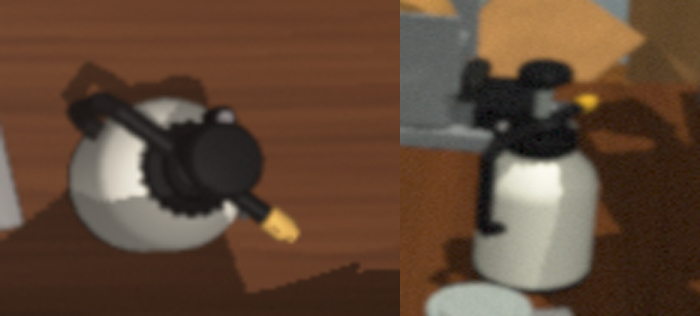

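Request:
servo_tool(
  deltas=[
    {"z": 50,"gripper": -1},
    {"z": 100,"gripper": -1},
    {"z": 130,"gripper": -1},
    {"z": 130,"gripper": -1},
  ],
)

```text
invalid input
```

The crops put the knob's top face at about (437.5,253) in the top view and (388.7,139.5) in the side view. The housing and pin show faintly just above the knob in the top view.

Request:
servo_tool(
  deltas=[
    {"x": 0,"y": 0,"z": 50,"rx": 0,"ry": 0,"rz": 0,"gripper": -1},
    {"x": 0,"y": 0,"z": 100,"rx": 0,"ry": 0,"rz": 0,"gripper": -1},
    {"x": 0,"y": 0,"z": 130,"rx": 0,"ry": 0,"rz": 0,"gripper": -1},
  ],
  newtons=40,
)

```text
clock: 0.8
eef_pos: [214.0, -588.3, 343.1]
tcp_rot: [3.138, 0.0, 0.349]
contact_force: [0.1, -0.9, 1.1]
opening: 0.519
grasp_force: 0.0
```

```bash
python3 - <<'E'
from h import *
from scipy.optimize import least_squares
T=np.array([437.5,253.]);S=np.array([388.7,139.5])
f=lambda q:np.r_[proj("top",[q[0],q[1],278])[0]-T,proj("side",[q[0],q[1],278])[0]-S]
s=least_squares(f,[440,-250]);print(s.x,s.fun); q=r.sense();print(q["eef_pos"],q["clock"],q["opening"])
E
```

```text
[ 440.61065689 -259.63307979] [-0.90597835 -0.07143388  0.23325056 -2.61561567]
[ 213.95740993 -588.28048741  343.09751763] 0.8 0.5191041688339331
```

Request:
servo_tool(
  deltas=[
    {"x": 25,"y": 36,"z": 0,"gripper": -1},
    {"x": 50,"y": 73,"z": 0,"gripper": -1},
    {"x": 75,"y": 110,"z": 0,"gripper": -1},
    {"x": 100,"y": 146,"z": 0,"gripper": -1},
    {"x": 125,"y": 183,"z": 0,"gripper": -1},
    {"x": 150,"y": 220,"z": 0,"gripper": -1},
    {"x": 175,"y": 256,"z": 0,"gripper": -1},
    {"x": 200,"y": 293,"z": 0,"gripper": -1},
    {"x": 226,"y": 330,"z": 0,"gripper": -1},
    {"x": 226,"y": 330,"z": 0,"gripper": -1},
  ],
  newtons=40,
)

```text
invalid input
```

Request:
servo_tool(
  deltas=[
    {"z": -15,"gripper": -1},
    {"z": -30,"gripper": -1},
    {"z": -30,"gripper": -1},
  ],
  newtons=40,
)

```text
invalid input
```

```bash
python3 - <<'E'
from h import *
i=r.grab_frame("top");j=r.grab_frame("side")
cv2.imwrite("pics/c2.png",np.hstack([cv2.resize(i[205:300,370:490],(400,316),interpolation=2),cv2.resize(j[80:240,320:460],(400,457),interpolation=2)[:316]]))
q=r.sense();print(q)
P=np.array(q["eef_pos"])
a=proj("top",P)[0];b=proj("side",P)[0];print((a-[370,205])*3.333,(b-[320,80])*2.857+[400,0])
E
```

```text
{'clock': 0.9, 'qpos': array([-1.22440756e+00,  2.57446654e-01,  1.46748384e+00,  2.19313775e-05,
        1.40786856e+00, -2.38236151e-03]), 'qvel': array([ 0.00051236,  0.03964564,  0.08563041, -0.00018278, -0.05777453,
       -0.0002329 ]), 'joint_efforts': array([ 2.96782591e-04, -5.76991761e+01, -3.86390340e+01, -9.37788991e-05,
        7.63496384e-01, -4.29530860e-05]), 'eef_pos': array([ 214.39336497, -589.54229656,  344.69769952]), 'tcp_rot': array([ 3.13279903e+00, -7.22072611e-07,  3.48767665e-01]), 'contact_force': array([ 0.27833189, -0.6942028 , -0.16610034]), 'wrist_torque': array([ 0.00013341,  0.01508222, -0.01481569]), 'grasp_force': 0.0, 'opening': 0.3255477520318069}
[856.58390135 541.84250032] [803.06334491 -14.96233515]
```

View pics/c2.png

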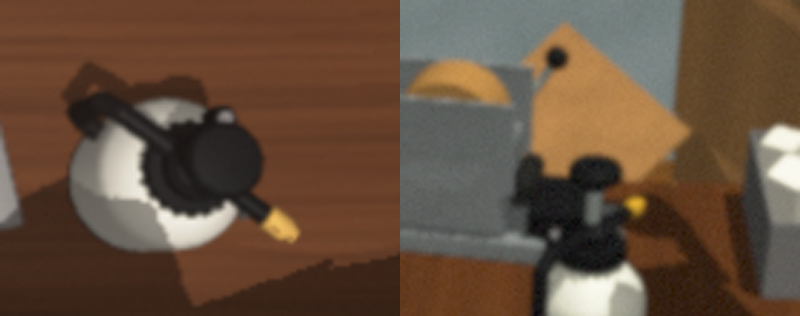

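The arm isn't in these crops because the last two moves were refused: every row has to list all seven keys. The knob hasn't moved.

Request:
servo_tool(
  deltas=[
    {"x": 25,"y": 36,"z": 0,"rx": 0,"ry": 0,"rz": 0,"gripper": -1},
    {"x": 50,"y": 73,"z": 0,"rx": 0,"ry": 0,"rz": 0,"gripper": -1},
    {"x": 75,"y": 110,"z": 0,"rx": 0,"ry": 0,"rz": 0,"gripper": -1},
    {"x": 100,"y": 146,"z": 0,"rx": 0,"ry": 0,"rz": 0,"gripper": -1},
    {"x": 125,"y": 183,"z": 0,"rx": 0,"ry": 0,"rz": 0,"gripper": -1},
    {"x": 150,"y": 220,"z": 0,"rx": 0,"ry": 0,"rz": 0,"gripper": -1},
    {"x": 175,"y": 256,"z": 0,"rx": 0,"ry": 0,"rz": 0,"gripper": -1},
    {"x": 200,"y": 293,"z": 0,"rx": 0,"ry": 0,"rz": 0,"gripper": -1},
    {"x": 226,"y": 330,"z": 0,"rx": 0,"ry": 0,"rz": 0,"gripper": -1},
    {"x": 226,"y": 330,"z": 0,"rx": 0,"ry": 0,"rz": 0,"gripper": -1},
  ],
  newtons=40,
)

```text
clock: 1.9
eef_pos: [441.7, -253.2, 338.2]
tcp_rot: [-3.14, -0.001, 0.353]
contact_force: [-0.9, -0.7, -0.2]
opening: 0.001
grasp_force: 0.0
```

Request:
servo_tool(
  deltas=[
    {"x": 0,"y": 0,"z": -15,"rx": 0,"ry": 0,"rz": 0,"gripper": -1},
    {"x": 0,"y": 0,"z": -30,"rx": 0,"ry": 0,"rz": 0,"gripper": -1},
    {"x": 0,"y": 0,"z": -30,"rx": 0,"ry": 0,"rz": 0,"gripper": -1},
  ],
  newtons=40,
)

```text
clock: 2.2
eef_pos: [438.2, -256.9, 306.6]
tcp_rot: [-3.139, 0.003, 0.349]
contact_force: [-0.7, 0.4, 0.3]
opening: 0.002
grasp_force: 0.0
```

```bash
python3 - <<'E'
from h import *
i=r.grab_frame("top");j=r.grab_frame("side")
cv2.imwrite("pics/c3.png",np.hstack([cv2.resize(i[205:300,370:490],(400,316),interpolation=2),cv2.resize(j[80:240,320:460],(400,457),interpolation=2)[:316]]))
q=r.sense();print(q["eef_pos"],q["clock"],q["opening"],q["contact_force"])
P=np.array(q["eef_pos"])
a=proj("top",P)[0];b=proj("side",P)[0];print((a-[370,205])*3.333,(b-[320,80])*2.857+[400,0])
E
```

```text
[ 439.17567425 -257.5903031   308.74317602] 2.3 0.0022189787124016753 [-0.09585303 -0.36703824 -0.30804098]
[232.52015484 158.67748038] [600.22570832 133.90264352]
```

View pics/c3.png

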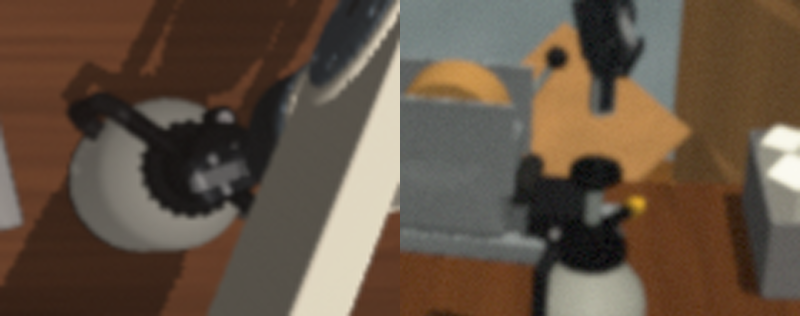

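The fingers are above the knob. In the side view the visible tip is about 20 crop px higher than projected, so I'll check with a brightened close-up before pressing.

```bash
python3 - <<'E'
from h import *
i=r.grab_frame("top");j=r.grab_frame("side")
P=np.array(r.sense()["eef_pos"]);print(P,r.sense()["tcp_rot"])
def mark(im,n,Q,c):
    for q in proj(n,Q): cv2.circle(im,tuple(int(v) for v in ((q-o)*s)),3,c,-1)
out=[]
for n,im,o,w,h in(("top",i,(405,215),60,60),("side",j,(350,85),75,75)):
    o=np.array(o);s=400/w
    c=cv2.resize(im[o[1]:o[1]+h,o[0]:o[0]+w],(400,400),interpolation=2)
    c=(255*(c/255.)**.5).astype(np.uint8)
    mark(c,n,P,(0,0,255)); mark(c,n,P+[0,0,60],(0,255,255)); mark(c,n,[440.6,-259.6,278],(0,255,0)); out.append(c)
cv2.imwrite("pics/c4.png",np.hstack(out))
E
```

```text
[ 439.69030207 -257.84041059  309.59581908] [ 3.14099209e+00 -4.17392192e-04  3.48297309e-01]
```

View pics/c4.png

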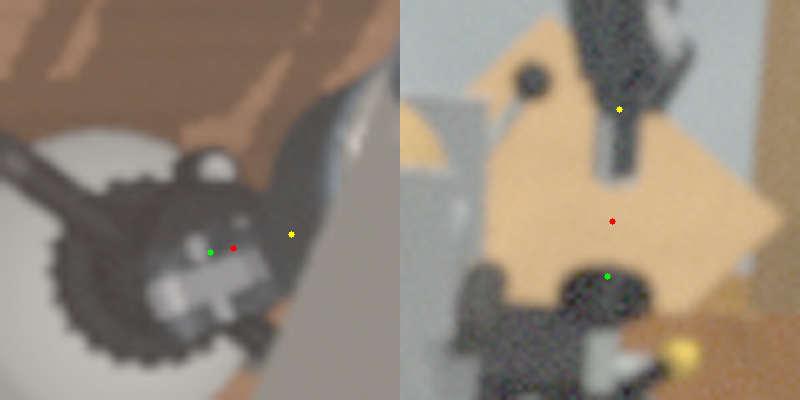

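In the side view the fingertip is in line with the knob horizontally. The top view hides the tip behind the gripper body. I'll find the height by touch.

Request:
servo_tool(
  deltas=[
    {"x": 0,"y": -1,"z": -10,"rx": 0,"ry": 0,"rz": 0,"gripper": -1},
    {"x": 0,"y": -1,"z": -22,"rx": 0,"ry": 0,"rz": 0,"gripper": -1},
    {"x": 0,"y": -1,"z": -30,"rx": 0,"ry": 0,"rz": 0,"gripper": -1},
    {"x": 0,"y": -1,"z": -35,"rx": 0,"ry": 0,"rz": 0,"gripper": -1},
    {"x": 0,"y": -1,"z": -35,"rx": 0,"ry": 0,"rz": 0,"gripper": -1},
  ],
  newtons=40,
)

```text
clock: 2.9
eef_pos: [439.1, -258.1, 272.9]
tcp_rot: [-3.14, 0.001, 0.349]
contact_force: [-0.0, 0.6, -1.1]
opening: -0.001
grasp_force: 0.0
```

```bash
python3 - <<'E'
from h import *
i=r.grab_frame("top");j=r.grab_frame("side")
q=r.sense();P=np.array(q["eef_pos"]);print(P,q["contact_force"],q["wrist_torque"])
print([(x["box"],round(x["conf"],2)) for x in r.recognise("knob_top","side")][:2])
def mark(im,n,Q,c):
    for q in proj(n,Q): cv2.circle(im,tuple(int(v) for v in ((q-o)*s)),3,c,-1)
out=[]
for n,im,o,w,h in(("top",i,(405,215),60,60),("side",j,(350,85),75,75)):
    o=np.array(o);s=400/w
    c=cv2.resize(im[o[1]:o[1]+h,o[0]:o[0]+w],(400,400),interpolation=2)
    c=(255*(c/255.)**.5).astype(np.uint8)
    mark(c,n,P,(0,0,255)); out.append(c)
cv2.imwrite("pics/c5.png",np.hstack(out))
E
```

```text
[ 439.6617857  -258.39755786  273.98102444] [-0.06886927 -0.50901084  0.52908631] [ 0.00635826 -0.00703215 -0.02671509]
[([379.3, 138.2, 15.2, 18.5], 0.74)]
```

View pics/c5.png

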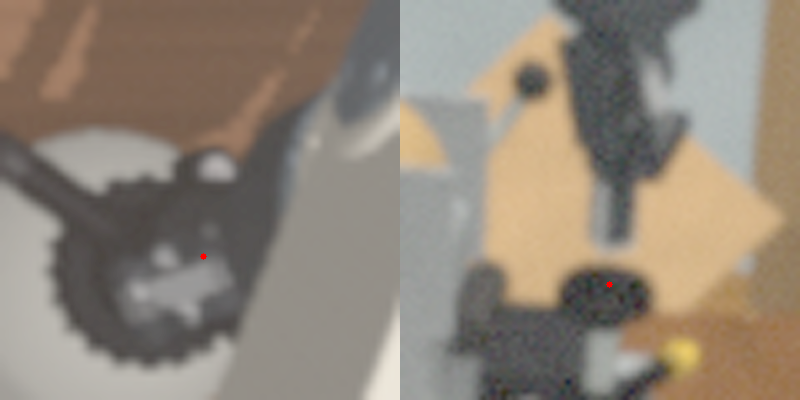

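The tip shows clear air above the knob and the force is about 0, so the projection is off somewhere. I'll check both cameras against each other using bystanders of known height and the robot base.

```bash
python3 - <<'E'
from h import *
for nm,z,t,s in(("tin",114,(327,239),(366,238)),("roll",70,(382,157),(288,211)),("carton",70,(227,161),(256,325)),("knob",278,(437.5,253),(388.7,139.5))):
    print(nm,onz("top",t,z).round(),onz("side",s,z).round())
print("base",proj("side",[[0,0,0],[0,0,200]]),proj("top",[[0,0,0],[150,0,0]]))
# sprayer bottom
print("tank axis bottom side",onz("side",(384.5,222),0), "top tank centre", onz("top",(417,256),100))
q=r.sense();print(q["qpos"],q["eef_pos"],r.camera_params("side")["eye"])
E
```

```text
tin [491. -23. 114.] [491. -12. 114.]
roll [ 726. -183.   70.] [ 721. -184.   70.]
carton [718. 254.  70.] [719. 261.  70.]
knob [ 440. -262.  278.] [ 441. -243.  278.]
base [[558.84399053 285.9505437 ]
 [579.64464873 221.29203709]] [[320.27239685 429.41047235]
 [319.61568565 368.74854368]]
tank axis bottom side [ 439.16780678 -249.29075108    0.        ] top tank centre [ 444.95689557 -258.79156599  100.        ]
[-5.34221734e-01  1.11466787e-01  1.79793605e+00 -5.52187055e-06
  1.23184018e+00  6.87708033e-01] [ 439.80668827 -258.44995705  274.20298077] [ 481.61294648 1004.58188996  875.81608607]
```

The cameras agree on where the scene is, so I'll go on down by touch, staying well inside the grasp-point limit (TCP above 264).

Request:
servo_tool(
  deltas=[
    {"x": 0,"y": 0,"z": -3,"rx": 0,"ry": 0,"rz": 0,"gripper": -1},
    {"x": 0,"y": 0,"z": -6,"rx": 0,"ry": 0,"rz": 0,"gripper": -1},
    {"x": 0,"y": 0,"z": -6,"rx": 0,"ry": 0,"rz": 0,"gripper": -1},
  ],
  newtons=40,
)

```text
clock: 3.35
eef_pos: [439.4, -258.2, 267.6]
tcp_rot: [-3.141, 0.0, 0.349]
contact_force: [0.7, -0.2, 0.3]
opening: -0.003
grasp_force: 0.0
```

```bash
python3 - <<'E'
from h import *
for k in range(3):
    j=r.grab_frame("side");q=r.sense();print(q["eef_pos"],q["contact_force"],q["opening"])
i=r.grab_frame("top")
out=[cv2.resize(j[40:165,320:445],(600,600),interpolation=2)]
c=(255*(out[0]/255.)**.5).astype(np.uint8)
P=np.array(q["eef_pos"])
for dz,col in((0,(0,0,255)),(73,(0,255,255)),(150,(0,255,0)),(220,(255,0,0))):
    p=(proj("side",P+[0,0,dz])[0]-[320,40])*4.8; cv2.circle(c,tuple(int(v) for v in p),3,col,-1)
cv2.imwrite("pics/c6.png",c)
E
```

```text
[ 439.48686635 -258.29456946  267.79523096] [0.62827183 0.53217841 0.40245981] -0.0005555440773505187
[ 439.54285065 -258.34767961  267.93585963] [ 0.95738564 -0.68364923 -0.37604291] -0.0011638138873314165
[ 439.59643558 -258.3775316   268.01262867] [ 0.06263798 -0.31923072  0.54335486] 0.0038272142919608255
```

View pics/c6.png

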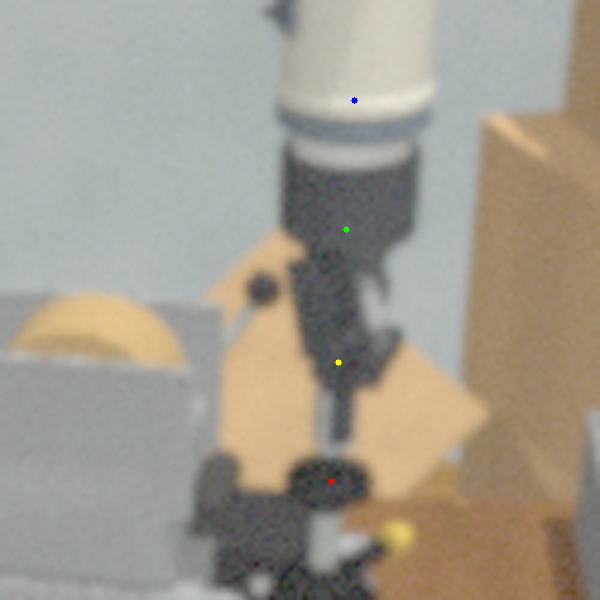

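The tip still isn't touching, and it reads about 14 mm or more high. I'll check the reported pose against the clear start pictures, where the open gripper can be seen in both views.

```bash
python3 - <<'E'
from h import *
T=np.array([213.6,-587.4,209.]);ya=np.array([np.sin(.349),-np.cos(.349),0]);xa=np.array([np.cos(.349),np.sin(.349),0])
out=[]
for n,o,w in(("top",(560,320),80),("side",(425,60),80)):
    im=cv2.imread(f"pics/{n}0.png");o=np.array(o);s=400/w
    c=im[o[1]:o[1]+w,o[0]:o[0]+w];c=cv2.resize(c,(400,400),interpolation=2);c=(255*(c/255.)**.5).astype(np.uint8)
    def d(P,col):
        p=(proj(n,P)[0]-o)*s;cv2.circle(c,tuple(int(v) for v in p),3,col,-1)
    d(T,(0,0,255))
    for sg in(-1,1):
        for h in(-11,11): d(T+sg*42.5*ya+h*xa+[0,0,13],(0,255,0))
        d(T+sg*57*ya+[0,0,13],(255,0,255))
    for a in(-38,38):
        for b in(-42,42): d(T+a*xa+b*ya+[0,0,73],(0,255,255))
    out.append(c)
cv2.imwrite("pics/c7.png",np.hstack(out))
E
```

```text
(no output)
```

View pics/c7.png

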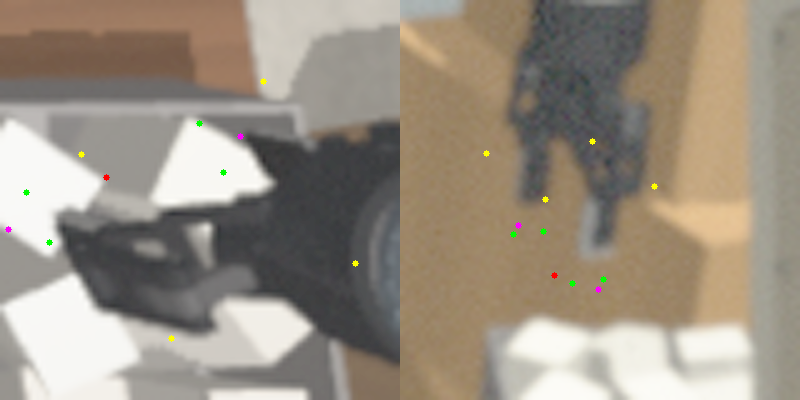

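At the start too, the fingertips show about 20 mm higher than the reported TCP implies. So real contact should come at a reported z of about 258. If the fingers really are that short, the grasp point would reach the knob centre's forbidden zone. To be safe either way, I'll press about 28 mm off-axis along the closing line, away from the pin. That is still on the flat top and well inside the base footprint.

Request:
servo_tool(
  deltas=[
    {"x": -4,"y": 12,"z": 3,"rx": 0,"ry": 0,"rz": 0,"gripper": -1},
    {"x": -9,"y": 24,"z": 3,"rx": 0,"ry": 0,"rz": 0,"gripper": -1},
    {"x": -9,"y": 24,"z": -3,"rx": 0,"ry": 0,"rz": 0,"gripper": -1},
    {"x": -9,"y": 24,"z": -6,"rx": 0,"ry": 0,"rz": 0,"gripper": -1},
    {"x": -9,"y": 24,"z": -6,"rx": 0,"ry": 0,"rz": 0,"gripper": -1},
  ],
  newtons=40,
)

```text
clock: 4.05
eef_pos: [430.4, -234.2, 261.4]
tcp_rot: [-3.141, 0.001, 0.349]
contact_force: [-0.2, 0.0, 0.3]
opening: -0.006
grasp_force: 0.0
```

Request:
servo_tool(
  deltas=[
    {"x": 0,"y": 0,"z": -3,"rx": 0,"ry": 0,"rz": 0,"gripper": -1},
    {"x": 0,"y": 0,"z": -5,"rx": 0,"ry": 0,"rz": 0,"gripper": -1},
    {"x": 0,"y": 0,"z": -5,"rx": 0,"ry": 0,"rz": 0,"gripper": -1},
  ],
  newtons=40,
)

```text
clock: 4.35
eef_pos: [430.4, -234.4, 256.5]
tcp_rot: [-3.141, 0.0, 0.349]
contact_force: [-0.2, 0.3, 0.8]
opening: -0.004
grasp_force: 0.0
```

Request:
servo_tool(
  deltas=[
    {"x": 0,"y": 0,"z": -2,"rx": 0,"ry": 0,"rz": 0,"gripper": -1},
    {"x": 0,"y": 0,"z": -4,"rx": 0,"ry": 0,"rz": 0,"gripper": -1},
    {"x": 0,"y": 0,"z": -4,"rx": 0,"ry": 0,"rz": 0,"gripper": -1},
  ],
  newtons=40,
)

```text
clock: 4.65
eef_pos: [430.8, -234.5, 253.2]
tcp_rot: [3.141, -0.0, 0.349]
contact_force: [-0.4, -0.2, 4.8]
opening: 0.003
grasp_force: 2.2
```

Request:
servo_tool(
  deltas=[
    {"x": 0,"y": 0,"z": -2,"rx": 0,"ry": 0,"rz": 0,"gripper": -1},
    {"x": 0,"y": 0,"z": -4,"rx": 0,"ry": 0,"rz": 0,"gripper": -1},
    {"x": 0,"y": 0,"z": -4,"rx": 0,"ry": 0,"rz": 0,"gripper": -1},
  ],
  newtons=40,
)

```text
clock: 4.95
eef_pos: [430.8, -234.5, 249.3]
tcp_rot: [3.141, -0.0, 0.349]
contact_force: [-0.9, -0.1, 5.5]
opening: -0.002
grasp_force: 2.5
```

```bash
python3 - <<'E'
from h import *
j=r.grab_frame("side");i=r.grab_frame("top");q=r.sense();print(q["eef_pos"],q["contact_force"],q["clock"])
P=np.array(q["eef_pos"]);out=[]
for n,im,o,w in(("top",i,(405,215),60),("side",j,(350,85),75)):
    o=np.array(o);s=400/w
    c=cv2.resize(im[o[1]:o[1]+w,o[0]:o[0]+w],(400,400),interpolation=2);c=(255*(c/255.)**.5).astype(np.uint8)
    p=(proj(n,P)[0]-o)*s;cv2.circle(c,tuple(int(v) for v in p),3,(0,0,255),-1)
    p=(proj(n,P+[0,0,20])[0]-o)*s;cv2.circle(c,tuple(int(v) for v in p),3,(0,255,255),-1);out.append(c)
cv2.imwrite("pics/c8.png",np.hstack(out))
print([(x["box"],round(x["conf"],2)) for x in r.recognise("knob_top","side")][:2])
E
```

```text
[ 430.81332765 -234.50617326  249.38352387] [0.12835192 0.56202906 4.35560444] 5.05
[([380.2, 138.5, 15.1, 16.8], 0.67)]
```

View pics/c8.png

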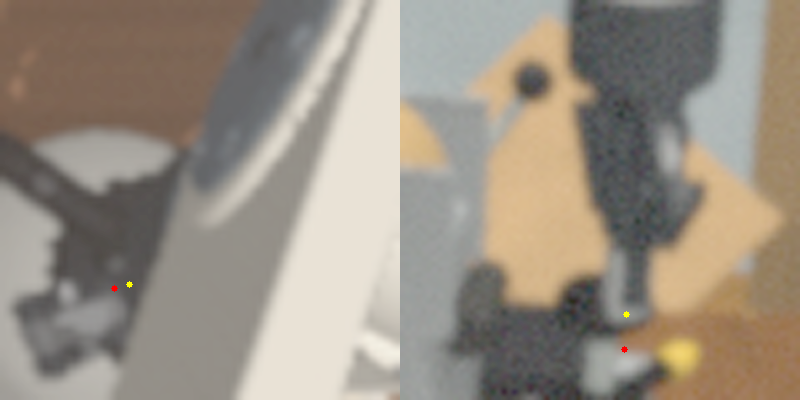

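Contact began at a reported z of about 254. The 5 N force is steady and almost purely vertical, and the picture shows the tip about 20 mm above the red TCP mark, overlapping the knob's front edge. I'll continue the stroke in monitored pieces.

Request:
servo_tool(
  deltas=[
    {"x": 0,"y": 0,"z": -5,"rx": 0,"ry": 0,"rz": 0,"gripper": -1},
    {"x": 0,"y": 0,"z": -10,"rx": 0,"ry": 0,"rz": 0,"gripper": -1},
    {"x": 0,"y": 0,"z": -15,"rx": 0,"ry": 0,"rz": 0,"gripper": -1},
    {"x": 0,"y": 0,"z": -15,"rx": 0,"ry": 0,"rz": 0,"gripper": -1},
  ],
  newtons=40,
)

```text
clock: 5.5
eef_pos: [430.9, -234.5, 234.2]
tcp_rot: [3.141, -0.0, 0.349]
contact_force: [-0.6, -0.1, 7.9]
opening: -0.002
grasp_force: 3.8
```

Request:
servo_tool(
  deltas=[
    {"x": 0,"y": 0,"z": -5,"rx": 0,"ry": 0,"rz": 0,"gripper": -1},
    {"x": 0,"y": 0,"z": -10,"rx": 0,"ry": 0,"rz": 0,"gripper": -1},
    {"x": 0,"y": 0,"z": -12,"rx": 0,"ry": 0,"rz": 0,"gripper": -1},
    {"x": 0,"y": 0,"z": -13,"rx": 0,"ry": 0,"rz": 0,"gripper": -1},
    {"x": 0,"y": 0,"z": -13,"rx": 0,"ry": 0,"rz": 0,"gripper": -1},
  ],
  newtons=40,
)

```text
clock: 6.0
eef_pos: [430.9, -234.6, 221.7]
tcp_rot: [3.141, -0.001, 0.349]
contact_force: [-1.9, 1.5, 10.6]
opening: 0.002
grasp_force: 5.2
```

Request:
servo_tool(
  deltas=[
    {"x": 0,"y": 0,"z": -1,"rx": 0,"ry": 0,"rz": 0,"gripper": -1},
    {"x": 0,"y": 0,"z": -2,"rx": 0,"ry": 0,"rz": 0,"gripper": -1},
    {"x": 0,"y": 0,"z": -2,"rx": 0,"ry": 0,"rz": 0,"gripper": -1},
  ],
  newtons=40,
)

```text
clock: 6.3
eef_pos: [430.9, -234.6, 219.8]
tcp_rot: [3.141, -0.001, 0.349]
contact_force: [-2.3, 0.7, 10.7]
opening: 0.005
grasp_force: 5.4
```

Request:
servo_tool(
  deltas=[
    {"x": 0,"y": 0,"z": -1,"rx": 0,"ry": 0,"rz": 0,"gripper": -1},
    {"x": 0,"y": 0,"z": -2,"rx": 0,"ry": 0,"rz": 0,"gripper": -1},
    {"x": 0,"y": 0,"z": -2,"rx": 0,"ry": 0,"rz": 0,"gripper": -1},
  ],
  newtons=40,
)

```text
clock: 6.6
eef_pos: [431.1, -234.6, 218.5]
tcp_rot: [3.14, -0.001, 0.349]
contact_force: [-3.9, 2.8, 17.1]
opening: 0.0
grasp_force: 8.6
```

The stop is at a reported z of about 219, so that was a full 35 mm stroke. Next I'll cycle: up 43 mm to clear, then back down.

Request:
servo_tool(
  deltas=[
    {"x": 0,"y": 0,"z": 15,"rx": 0,"ry": 0,"rz": 0,"gripper": -1},
    {"x": 0,"y": 0,"z": 30,"rx": 0,"ry": 0,"rz": 0,"gripper": -1},
    {"x": 0,"y": 0,"z": 43,"rx": 0,"ry": 0,"rz": 0,"gripper": -1},
    {"x": 0,"y": 0,"z": 43,"rx": 0,"ry": 0,"rz": 0,"gripper": -1},
    {"x": 0,"y": 0,"z": 43,"rx": 0,"ry": 0,"rz": 0,"gripper": -1},
  ],
  newtons=40,
)

```text
clock: 7.1
eef_pos: [430.3, -234.2, 259.4]
tcp_rot: [-3.141, 0.0, 0.349]
contact_force: [-0.1, 0.3, -0.1]
opening: -0.004
grasp_force: 0.0
```

Request:
servo_tool(
  deltas=[
    {"x": 0,"y": 0,"z": -12,"rx": 0,"ry": 0,"rz": 0,"gripper": -1},
    {"x": 0,"y": 0,"z": -24,"rx": 0,"ry": 0,"rz": 0,"gripper": -1},
    {"x": 0,"y": 0,"z": -36,"rx": 0,"ry": 0,"rz": 0,"gripper": -1},
    {"x": 0,"y": 0,"z": -41,"rx": 0,"ry": 0,"rz": 0,"gripper": -1},
    {"x": 0,"y": 0,"z": -42,"rx": 0,"ry": 0,"rz": 0,"gripper": -1},
    {"x": 0,"y": 0,"z": -42,"rx": 0,"ry": 0,"rz": 0,"gripper": -1},
  ],
  newtons=40,
)

```text
clock: 7.7
eef_pos: [431.2, -234.6, 218.4]
tcp_rot: [3.141, -0.001, 0.349]
contact_force: [-2.7, 2.5, 19.1]
opening: -0.002
grasp_force: 9.3
```

Two full strokes are done. I'll repeat the same cycle.

Request:
servo_tool(
  deltas=[
    {"x": 0,"y": 0,"z": 15,"rx": 0,"ry": 0,"rz": 0,"gripper": -1},
    {"x": 0,"y": 0,"z": 30,"rx": 0,"ry": 0,"rz": 0,"gripper": -1},
    {"x": 0,"y": 0,"z": 42,"rx": 0,"ry": 0,"rz": 0,"gripper": -1},
    {"x": 0,"y": 0,"z": 42,"rx": 0,"ry": 0,"rz": 0,"gripper": -1},
    {"x": 0,"y": 0,"z": 42,"rx": 0,"ry": 0,"rz": 0,"gripper": -1},
    {"x": 0,"y": 0,"z": 30,"rx": 0,"ry": 0,"rz": 0,"gripper": -1},
    {"x": 0,"y": 0,"z": 18,"rx": 0,"ry": 0,"rz": 0,"gripper": -1},
    {"x": 0,"y": 0,"z": 6,"rx": 0,"ry": 0,"rz": 0,"gripper": -1},
    {"x": 0,"y": 0,"z": 1,"rx": 0,"ry": 0,"rz": 0,"gripper": -1},
    {"x": 0,"y": 0,"z": 0,"rx": 0,"ry": 0,"rz": 0,"gripper": -1},
  ],
  newtons=40,
)

```text
clock: 8.7
eef_pos: [431.1, -234.5, 218.1]
tcp_rot: [3.141, -0.001, 0.349]
contact_force: [-4.6, 4.0, 24.5]
opening: -0.001
grasp_force: 12.5
```

Request:
servo_tool(
  deltas=[
    {"x": 0,"y": 0,"z": 15,"rx": 0,"ry": 0,"rz": 0,"gripper": -1},
    {"x": 0,"y": 0,"z": 30,"rx": 0,"ry": 0,"rz": 0,"gripper": -1},
    {"x": 0,"y": 0,"z": 42,"rx": 0,"ry": 0,"rz": 0,"gripper": -1},
    {"x": 0,"y": 0,"z": 42,"rx": 0,"ry": 0,"rz": 0,"gripper": -1},
    {"x": 0,"y": 0,"z": 42,"rx": 0,"ry": 0,"rz": 0,"gripper": -1},
    {"x": 0,"y": 0,"z": 30,"rx": 0,"ry": 0,"rz": 0,"gripper": -1},
    {"x": 0,"y": 0,"z": 18,"rx": 0,"ry": 0,"rz": 0,"gripper": -1},
    {"x": 0,"y": 0,"z": 6,"rx": 0,"ry": 0,"rz": 0,"gripper": -1},
    {"x": 0,"y": 0,"z": 1,"rx": 0,"ry": 0,"rz": 0,"gripper": -1},
    {"x": 0,"y": 0,"z": 0,"rx": 0,"ry": 0,"rz": 0,"gripper": -1},
  ],
  newtons=40,
)

```text
clock: 9.7
eef_pos: [431.1, -234.5, 218.1]
tcp_rot: [3.141, -0.001, 0.349]
contact_force: [-3.8, 3.8, 25.5]
opening: -0.001
grasp_force: 12.5
```

Request:
servo_tool(
  deltas=[
    {"x": 0,"y": 0,"z": 15,"rx": 0,"ry": 0,"rz": 0,"gripper": -1},
    {"x": 0,"y": 0,"z": 30,"rx": 0,"ry": 0,"rz": 0,"gripper": -1},
    {"x": 0,"y": 0,"z": 42,"rx": 0,"ry": 0,"rz": 0,"gripper": -1},
    {"x": 0,"y": 0,"z": 42,"rx": 0,"ry": 0,"rz": 0,"gripper": -1},
    {"x": 0,"y": 0,"z": 42,"rx": 0,"ry": 0,"rz": 0,"gripper": -1},
    {"x": 0,"y": 0,"z": 30,"rx": 0,"ry": 0,"rz": 0,"gripper": -1},
    {"x": 0,"y": 0,"z": 18,"rx": 0,"ry": 0,"rz": 0,"gripper": -1},
    {"x": 0,"y": 0,"z": 6,"rx": 0,"ry": 0,"rz": 0,"gripper": -1},
    {"x": 0,"y": 0,"z": 1,"rx": 0,"ry": 0,"rz": 0,"gripper": -1},
    {"x": 0,"y": 0,"z": 0,"rx": 0,"ry": 0,"rz": 0,"gripper": -1},
  ],
  newtons=40,
)

```text
clock: 10.7
eef_pos: [431.1, -234.5, 218.1]
tcp_rot: [3.141, -0.001, 0.349]
contact_force: [-4.4, 2.1, 25.3]
opening: -0.002
grasp_force: 12.6
```

Request:
servo_tool(
  deltas=[
    {"x": 0,"y": 0,"z": 15,"rx": 0,"ry": 0,"rz": 0,"gripper": -1},
    {"x": 0,"y": 0,"z": 30,"rx": 0,"ry": 0,"rz": 0,"gripper": -1},
    {"x": 0,"y": 0,"z": 42,"rx": 0,"ry": 0,"rz": 0,"gripper": -1},
    {"x": 0,"y": 0,"z": 42,"rx": 0,"ry": 0,"rz": 0,"gripper": -1},
    {"x": 0,"y": 0,"z": 42,"rx": 0,"ry": 0,"rz": 0,"gripper": -1},
    {"x": 0,"y": 0,"z": 30,"rx": 0,"ry": 0,"rz": 0,"gripper": -1},
    {"x": 0,"y": 0,"z": 18,"rx": 0,"ry": 0,"rz": 0,"gripper": -1},
    {"x": 0,"y": 0,"z": 6,"rx": 0,"ry": 0,"rz": 0,"gripper": -1},
    {"x": 0,"y": 0,"z": 1,"rx": 0,"ry": 0,"rz": 0,"gripper": -1},
    {"x": 0,"y": 0,"z": 0,"rx": 0,"ry": 0,"rz": 0,"gripper": -1},
  ],
  newtons=40,
)

```text
clock: 11.7
eef_pos: [431.1, -234.6, 218.1]
tcp_rot: [3.141, -0.001, 0.349]
contact_force: [-4.7, 2.7, 25.8]
opening: 0.0
grasp_force: 12.6
```

That's six strokes. More than needed is harmless because of the relief valve, so I'll do three more, then lift clear and inspect.

Request:
servo_tool(
  deltas=[
    {"x": 0,"y": 0,"z": 15,"rx": 0,"ry": 0,"rz": 0,"gripper": -1},
    {"x": 0,"y": 0,"z": 30,"rx": 0,"ry": 0,"rz": 0,"gripper": -1},
    {"x": 0,"y": 0,"z": 42,"rx": 0,"ry": 0,"rz": 0,"gripper": -1},
    {"x": 0,"y": 0,"z": 42,"rx": 0,"ry": 0,"rz": 0,"gripper": -1},
    {"x": 0,"y": 0,"z": 42,"rx": 0,"ry": 0,"rz": 0,"gripper": -1},
    {"x": 0,"y": 0,"z": 30,"rx": 0,"ry": 0,"rz": 0,"gripper": -1},
    {"x": 0,"y": 0,"z": 18,"rx": 0,"ry": 0,"rz": 0,"gripper": -1},
    {"x": 0,"y": 0,"z": 6,"rx": 0,"ry": 0,"rz": 0,"gripper": -1},
    {"x": 0,"y": 0,"z": 1,"rx": 0,"ry": 0,"rz": 0,"gripper": -1},
    {"x": 0,"y": 0,"z": 0,"rx": 0,"ry": 0,"rz": 0,"gripper": -1},
  ],
  newtons=40,
)

```text
clock: 12.7
eef_pos: [431.1, -234.6, 218.1]
tcp_rot: [3.141, -0.001, 0.349]
contact_force: [-3.9, 3.3, 25.5]
opening: 0.001
grasp_force: 12.6
```

Request:
servo_tool(
  deltas=[
    {"x": 0,"y": 0,"z": 15,"rx": 0,"ry": 0,"rz": 0,"gripper": -1},
    {"x": 0,"y": 0,"z": 30,"rx": 0,"ry": 0,"rz": 0,"gripper": -1},
    {"x": 0,"y": 0,"z": 42,"rx": 0,"ry": 0,"rz": 0,"gripper": -1},
    {"x": 0,"y": 0,"z": 42,"rx": 0,"ry": 0,"rz": 0,"gripper": -1},
    {"x": 0,"y": 0,"z": 42,"rx": 0,"ry": 0,"rz": 0,"gripper": -1},
    {"x": 0,"y": 0,"z": 30,"rx": 0,"ry": 0,"rz": 0,"gripper": -1},
    {"x": 0,"y": 0,"z": 18,"rx": 0,"ry": 0,"rz": 0,"gripper": -1},
    {"x": 0,"y": 0,"z": 6,"rx": 0,"ry": 0,"rz": 0,"gripper": -1},
    {"x": 0,"y": 0,"z": 1,"rx": 0,"ry": 0,"rz": 0,"gripper": -1},
    {"x": 0,"y": 0,"z": 0,"rx": 0,"ry": 0,"rz": 0,"gripper": -1},
  ],
  newtons=40,
)

```text
clock: 13.7
eef_pos: [431.1, -234.6, 218.1]
tcp_rot: [3.141, -0.001, 0.349]
contact_force: [-5.0, 3.6, 25.6]
opening: -0.005
grasp_force: 12.6
```

Request:
servo_tool(
  deltas=[
    {"x": 0,"y": 0,"z": 15,"rx": 0,"ry": 0,"rz": 0,"gripper": -1},
    {"x": 0,"y": 0,"z": 30,"rx": 0,"ry": 0,"rz": 0,"gripper": -1},
    {"x": 0,"y": 0,"z": 42,"rx": 0,"ry": 0,"rz": 0,"gripper": -1},
    {"x": 0,"y": 0,"z": 42,"rx": 0,"ry": 0,"rz": 0,"gripper": -1},
    {"x": 0,"y": 0,"z": 42,"rx": 0,"ry": 0,"rz": 0,"gripper": -1},
    {"x": 0,"y": 0,"z": 30,"rx": 0,"ry": 0,"rz": 0,"gripper": -1},
    {"x": 0,"y": 0,"z": 18,"rx": 0,"ry": 0,"rz": 0,"gripper": -1},
    {"x": 0,"y": 0,"z": 6,"rx": 0,"ry": 0,"rz": 0,"gripper": -1},
    {"x": 0,"y": 0,"z": 1,"rx": 0,"ry": 0,"rz": 0,"gripper": -1},
    {"x": 0,"y": 0,"z": 0,"rx": 0,"ry": 0,"rz": 0,"gripper": -1},
  ],
  newtons=40,
)

```text
clock: 14.7
eef_pos: [431.1, -234.6, 218.1]
tcp_rot: [3.141, -0.001, 0.349]
contact_force: [-4.4, 2.7, 25.0]
opening: 0.003
grasp_force: 12.6
```

Request:
servo_tool(
  deltas=[
    {"x": 0,"y": 0,"z": 20,"rx": 0,"ry": 0,"rz": 0,"gripper": -1},
    {"x": 0,"y": 0,"z": 45,"rx": 0,"ry": 0,"rz": 0,"gripper": -1},
    {"x": 0,"y": 0,"z": 90,"rx": 0,"ry": 0,"rz": 0,"gripper": -1},
    {"x": 0,"y": 0,"z": 130,"rx": 0,"ry": 0,"rz": 0,"gripper": -1},
    {"x": -40,"y": -15,"z": 150,"rx": 0,"ry": 0,"rz": 0,"gripper": -1},
    {"x": -80,"y": -30,"z": 150,"rx": 0,"ry": 0,"rz": 0,"gripper": -1},
    {"x": -110,"y": -70,"z": 150,"rx": 0,"ry": 0,"rz": 0,"gripper": -1},
    {"x": -130,"y": -115,"z": 150,"rx": 0,"ry": 0,"rz": 0,"gripper": -1},
    {"x": -140,"y": -160,"z": 150,"rx": 0,"ry": 0,"rz": 0,"gripper": -1},
    {"x": -140,"y": -160,"z": 150,"rx": 0,"ry": 0,"rz": 0,"gripper": -1},
  ],
  newtons=40,
)

```text
clock: 15.7
eef_pos: [288.7, -398.2, 365.5]
tcp_rot: [-3.141, 0.002, 0.345]
contact_force: [0.3, 0.4, 0.4]
opening: 0.001
grasp_force: 0.0
```

```bash
python3 - <<'E'
from h import *
i=r.grab_frame("top");j=r.grab_frame("side");q=r.sense();print(q["eef_pos"],q["contact_force"],q["clock"])
a0=cv2.imread("pics/top0.png")[225:285,385:465];b0=cv2.imread("pics/side0.png")[125:240,345:425]
f=lambda x,w,h:cv2.resize(x,(w,h),interpolation=2)
cv2.imwrite("pics/c9.png",np.vstack([np.hstack([f(a0,400,300),f(i[225:285,385:465],400,300)]),np.hstack([f(b0[:60],400,300),f(j[125:185,345:425],400,300)])]))
for n in("side","top"):
    for t in("sprayer","knob_top","pin_top"): print(n,t,[(x["box"],round(x["conf"],2)) for x in r.recognise(t,n)][:2])
E
```

```text
[ 289.8487092  -394.53968666  365.76857102] [-0.37068558  0.94815054  0.67106989] 15.8
side sprayer [([367.0, 132.4, 40.3, 98.5], 0.67)]
side knob_top [([379.3, 136.4, 15.7, 23.2], 0.63)]
side pin_top []
top sprayer [([390.8, 233.8, 68.1, 49.9], 0.97)]
top knob_top [([423.6, 238.7, 24.4, 25.0], 0.88)]
top pin_top []
```

View pics/c9.png

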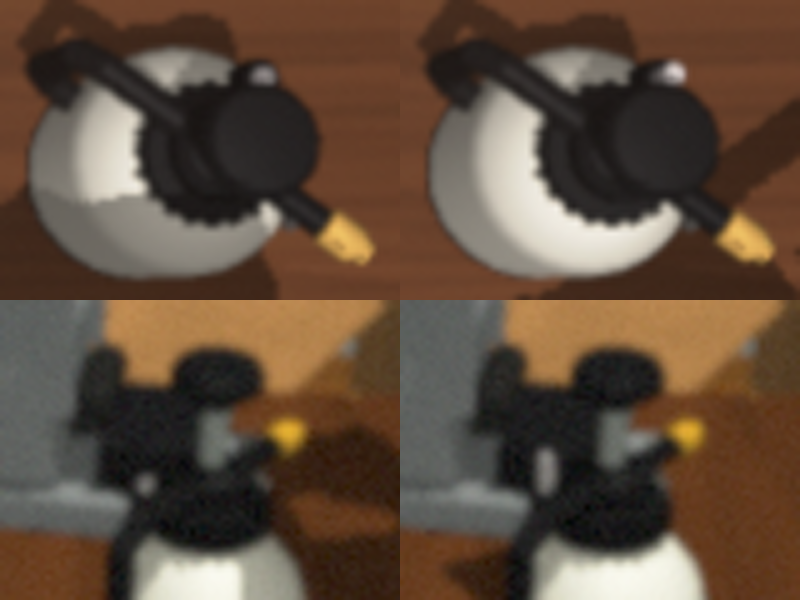

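Comparing before and after, the pin's bright tip has risen from about (145,475) to (545,447) in the side crop, roughly 16 mm on top of its starting height. In the top crop it now stands well out beside the knob. The knob is up, the sprayer hasn't moved and the hand is clear.

```bash
python3 -c "
from rig import r
print(r.sign_off())"
```

```text
the job is handed in; nothing more can be done
None
```

I pumped the sprayer with nine full strokes and handed the job in: the pictures show the gauge pin fully out, the knob back up and the sprayer unmoved, with the hand clear, but the sign-off returned no verdict.

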